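# Close the deburring box and hold its dead-man bar at half travel

### The job

The deburring box is loaded with routed brackets: take its cover by the handle, lower it onto the box without dropping it so that it sits fully home, and let go of it. Then press the wide dead-man bar on the control box down to about half of its 18 mm travel with the gripper itself and keep it there: the job finishes while the robot is still holding the bar at half travel. Never push the bar all the way down (that trips the machine), do not press the round button beside it, and leave everything else on the bench where it is.

Things in the scene. Friction and masses are not known exactly. Their poses are not given: they have to be found in the camera images.
- tub: deburring box, bare sheet steel, fixed to the bench, open on top: outside 170 (its x) x 150 (its y) x 100 tall, walls 6, opening 158 x 138, contents reach up to about 80 (20 below the rim). Origin: centre of its underside, at bench height; z up
- tub_mouth (a point): centre of the box's opening, at the height of the rim (100 above the bench); axes as the box
- cover: loose aluminium cover of the deburring box, lying right way up on the bench, about 0.4 kg (0.32 to 0.48). Plate 176 (its x) x 156 (its y) x 5, its lower face 16 above the origin; below it a locating skirt 16 deep that drops into the box's opening: 150 x 130 outside, and 142 x 122 in its lowest 8. It fits either way round (half turn). Origin: centre of the skirt's underside; z up. Overall 71 tall. When home the plate lies on the rim and the origin is 16 below the rim
- cover_handle (a point): centre of the cover's handle bar, 63 above the cover's origin (47 above the rim when home); the bar is straight, 110 long along the cover's x, 16 wide (y), 16 high, black plastic, its underside 34 clear of the plate between two end posts (clear length 86). Axes as the cover
- bar (a joint): travel of the dead-man bar, m: 0 = released (up), 0.018 = all the way down. Half travel is 0.009. A spring returns it: about 3 N starts it moving, 0.5 N more per mm, about 7 N at half travel, about 12 N at the bottom; it does not latch
- bar_top (a point): centre of the top face of the dead-man bar, which moves down with it; axes as the control box. The bar is a black plastic block 36 (x) x 90 (y), its flat top 97 above the bench when released; it slides straight down. The control box under it is a fixed white-painted box 140 (x) x 130 (y) x 55 tall, whose centre is 30 in +x from the bar's centre
- cycle (a joint): travel of the round push button on the control box, m: 0 = released, 0.006 = pressed. Leave it alone
- cycle_top (a point): centre of the top of that round push button, 28 diameter in a 44 diameter collar, 77 above the bench, 75 in x and 35 in y from the centre of the dead-man bar (control box axes)
- jar: bystander, leave it alone: closed glass jar with steel cap, 60 diameter, 85 tall (mm). Origin: centre of its underside
- nut: bystander, leave it alone: steel collet nut (ring), 44 outside diameter, 22 tall (mm). Origin: centre of its underside
- rack: bystander, leave it alone: wooden block 60 x 110 x 30 with four upright steel cutters, 60 tall in all (mm). Origin: centre of its underside
- offcut: bystander, leave it alone: plywood offcut 100 x 60 x 25 (mm). Origin: centre of its underside
- wrench: bystander, leave it alone: open-ended steel wrench, 180 long, 8 thick (mm). Origin: centre of its underside
- brush: bystander, leave it alone: hand brush with a wooden handle, 200 long, about 42 wide, 20 tall (mm). Origin: centre of its underside
- bracket: bystander, leave it alone: small aluminium L bracket, 60 x 30, 35 tall (mm). Origin: centre of its underside
- tray: bystander, leave it alone: empty grey plastic tray 110 x 90 x 35 (mm). Origin: centre of its underside
Things that resemble listed ones, but are neither listed nor needed, are in the scene too. Leave any pink look-alike of the tub alone.

How it is judged:
By the outcome, as a careful person would: the job done as asked, in the order asked, and still so for the second after the job is handed in, while the arm keeps its last pose, push and grip.
It also fails if it takes over 59 s, if anything falls off the work surface, if the arm or the gripper's body presses on something with over 40 N, if the wrist force passes 120 N, or if a joint passes its speed limit or range.

### The arm

A 6-joint arm with a two-finger parallel gripper is mounted at the origin on the work surface. World frame = base frame: x ahead of the robot, y to its left, z up, the work surface at z = 0. Lengths are in mm, angles in rad, forces in N, time in s.
With the tool pointing down it reaches from about 275 to 825 mm from the base axis. Payload 5.2 kg.
Tool frame: the origin (TCP) lies at the very end of the fingers, on their centre line; the grasp point (between the pads) lies 19 mm behind it; z points along the fingers, y is the direction in which the jaws open and shut (so a half turn about z gives the same grasp; the last joint's range is limited). The gripper opens to 93 mm and grips with 3 to 60 N. Pads are 15 mm wide; open, the fingers measure 128 mm over their backs; the gripper's body (75 mm by 188 mm) begins 65 mm behind the grasp point.
Start: joints at [1.13, 0.259, 1.535, -0, 1.348, -0.203], TCP at [129.538, 534.532, 218.653] pointing down, gripper open.
Joint ranges: [-3.14, 3.14], [-0.91, 2.08], [0.19, 2.58], [-1.22, 4.36], [0.22, 2.71], [-3.12, 3.12]. Speed limits (rad/s): [2.57, 2.57, 3.14, 3.14, 3.14, 3.14].

### API

Orientations are given as [roll, pitch, yaw] about the fixed x, y, z axes, in that order (R = Rz(yaw) Ry(pitch) Rx(roll)).
In Python, from bench import robot gives the robot as it stands. The module is installed in compiled form; this text tells all that it offers. Calls block until the motion is done:
- robot.move_ptp(position, orientation): joint-space move of the TCP to a pose.
- robot.move_linear(position, ori=None, speed=150, f_stop=None): straight line of the TCP; ori=None keeps the orientation; speed is the mean speed in mm/s. With f_stop (N) it stops when the force on the tool has changed by that much, and returns True; else False.
- robot.move_j(angles): joint-space move.
- robot.move_gripper(opening): opening from 0.0 (shut) to 1.0 (fully open); the grip force is fixed at half the most; returns when the fingers have stopped.
- robot.sleep(seconds).
- robot.inverse_kinematics(position, orientation): joint angles nearest the present ones, or None.
- robot.get_image(name): name is "side" or "top"; returns a dict with "img" (420x560x3 uint8, blue, green, red), "fovy" (degrees; the focal length in pixels is half the picture's height over the tangent of half this angle, whatever the lens; pixels are square), "cx", "cy" (the principal point, pixels), "eye" and "orientation" of the camera in the world. Camera axes: x right, y down, z forward; pixel columns grow to the right and rows downward; lengths in mm; the calibration is good to about 2 mm. A picture is of the moment at which its call begins. There is no depth.
A pose or a line that the arm cannot do raises robot.MotionError and nothing moves.
- robot.hand_in(): hands the job in, once; it reports no verdict.
Readings, each from a call of its own:
- robot.current_t(): time.
- robot.current_qpos(): joint angles.
- robot.current_joint_vel(): joint speeds.
- robot.current_joint_efforts(): joint torques, N m.
- robot.current_tcp_pos(): TCP position.
- robot.current_eef_rot(): TCP orientation.
- robot.current_contact_force(): force on the tool from outside, world axes, zero at the start.
- robot.current_ft_torque(): the same for the moment, N m.
- robot.current_gripper_width(): opening from 0.0 (shut) to 1.0 (fully open).
Only numpy, scipy, OpenCV 4.12 (cv2) and the standard library are available. Lean on these libraries where they do the work, as an engineer would, in place of code of your own. Each camera call takes 0.05 s, during which the arm holds its last target.

## Working session

There is one attempt and no reset: what is moved stays moved. The work goes in short steps, each a Python script; the robot and the scene stay as the last script left them, time stands still between calls to the robot, and variables do not carry over. Pictures are saved under pics/ and viewed, and the job is handed in when it is done.

```bash
mkdir -p pics; ls; python3 - <<'E'
from bench import robot
import cv2
for n in("top","side"):
    d=robot.get_image(n); cv2.imwrite(f"pics/{n}0.png",d["img"]); print({k:v for k,v in d.items() if k!="img"})
print(robot.current_t(),robot.current_eef_rot(),robot.current_gripper_width())
E
```

```text
pics
{'fovy': 48.78133449600664, 'cx': 277.08981691833037, 'cy': 210.2583164065329, 'eye': array([ 334.44744166,  -41.59174844, 1507.08919662]), 'orientation': array([-2.99179503, -0.01306422, -1.54777761])}
{'fovy': 45.53438636525426, 'cx': 283.51308102489537, 'cy': 199.84455164452743, 'eye': array([  415.08790652, -1081.58412266,  1221.60645354]), 'orientation': array([-2.3913992 , -0.01487662, -0.11712802])}
0.1 [-3.14004656e+00 -3.05931275e-04  2.90382890e+00] 1.0023431185540863
```

View pics/top0.png

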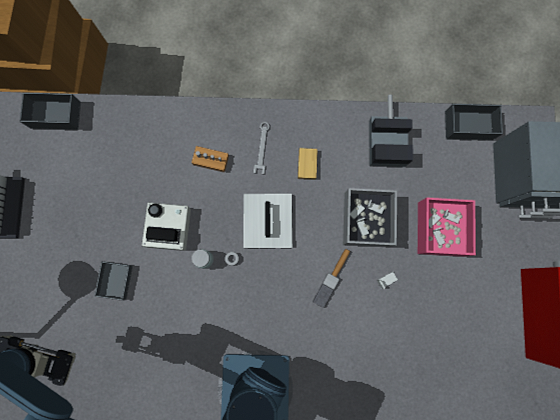

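View pics/side0.png

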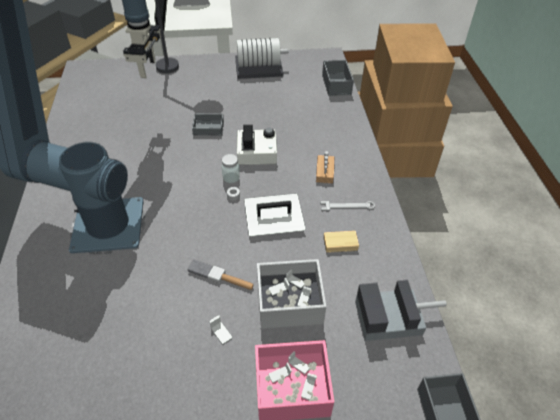

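Candidates, by top-view pixel:
- **Cover:** the white/aluminium plate with a black handle at (268,221). Nothing else looks like it.
- **Tub:** the grey steel box at (371,217) matches. The pink box at (447,226) is the decoy, and the dark trays at (50,110), (474,120) and (116,280) don't fit.
- **Bar:** the wide black block at (163,235) on the white box. The round button is at (155,210), and the black-jawed vice at (391,140) is not it.

Next I'll check these choices in close crops.

```bash
cat > h.py <<'E'
import numpy as np, cv2
from scipy.spatial.transform import Rotation as R
from bench import robot
def cam(d):
    f=d["img"].shape[0]/2/np.tan(np.radians(d["fovy"])/2)
    return f,d["cx"],d["cy"],np.array(d["eye"]),R.from_euler("xyz",d["orientation"]).as_matrix()
def cast(d,px,z):
    f,cx,cy,e,M=cam(d); px=np.atleast_2d(px).astype(float)
    r=np.c_[(px[:,0]-cx)/f,(px[:,1]-cy)/f,np.ones(len(px))]@M.T
    return e+r*((z-e[2])/r[:,2])[:,None]
def proj(d,p):
    f,cx,cy,e,M=cam(d); q=(np.atleast_2d(p)-e)@M
    return np.c_[f*q[:,0]/q[:,2]+cx,f*q[:,1]/q[:,2]+cy]
E
python3 - <<'E'
from h import *
a=cv2.imread("pics/top0.png");b=cv2.imread("pics/side0.png")
c=cv2.resize(a[180:270,130:410],None,fx=2.8,fy=2.8,interpolation=cv2.INTER_CUBIC)
s=cv2.resize(b[110:340,200:360],None,fx=2.5,fy=2.5,interpolation=cv2.INTER_CUBIC)
cv2.imwrite("pics/c1.png",c);cv2.imwrite("pics/s1.png",s)
E
```

```text
(no output)
```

View pics/c1.png

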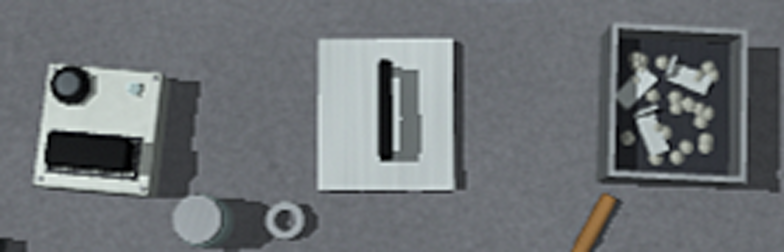

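View pics/s1.png

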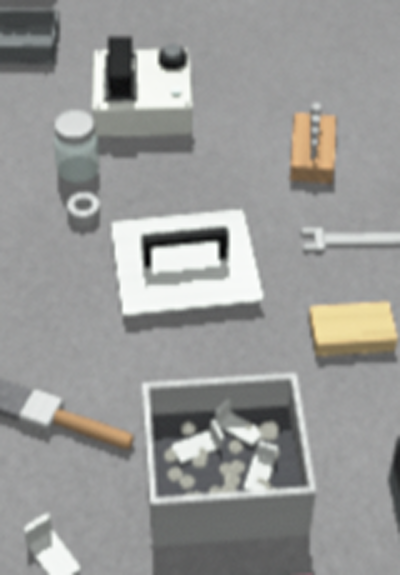

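```bash
python3 - <<'E'
from h import *
a=cv2.imread("pics/top0.png");b=cv2.imread("pics/side0.png")
S=8
def crop(im,x0,x1,y0,y1,n):
    c=cv2.resize(im[y0:y1,x0:x1],None,fx=S,fy=S,interpolation=cv2.INTER_CUBIC)
    for i in range(0,x1-x0,10): cv2.putText(c,str(x0+i),(i*S,10),0,.35,(0,255,255)); cv2.line(c,(i*S,12),(i*S,18),(0,255,255))
    for i in range(0,y1-y0,10): cv2.putText(c,str(y0+i),(0,i*S+4),0,.35,(0,255,255))
    cv2.imwrite(n,c)
crop(a,338,408,180,250,"pics/tubt.png"); crop(b,250,335,255,330,"pics/tubs.png")
crop(a,138,200,195,255,"pics/boxt.png"); crop(b,230,285,118,170,"pics/boxs.png")
for n,im,roi in(("top",a,(235,300,185,255)),("side",b,(240,310,188,245))):
    x0,x1,y0,y1=roi; g=cv2.cvtColor(im,cv2.COLOR_BGR2GRAY)[y0:y1,x0:x1]
    m=(g>150).astype(np.uint8); cs,_=cv2.findContours(m,cv2.RETR_EXTERNAL,cv2.CHAIN_APPROX_NONE)
    k=max(cs,key=cv2.contourArea); r=cv2.minAreaRect(k); print(n,r, np.unique(g//20*20,return_counts=True))
E
```

```text
top ((32.0, 35.5), (53.0, 48.0), 90.0) (array([  0,  20,  40,  60,  80, 100, 120, 140, 160, 180, 200, 220],
      dtype=uint8), array([ 109,   47,  169,   58,  108, 1757,   99,   77,  123, 1707,  294,
          2]))
side ((34.49999237060547, 27.999996185302734), (68.99998474121094, 55.99999237060547), 0.0) (array([  0,  20,  40,  60,  80, 100, 120, 140, 160, 180, 200, 220, 240],
      dtype=uint8), array([  10,   69,   60,   33,  262,  104,  117, 1443,  248,   76,  111,
        168, 1289]))
```

View pics/tubt.png

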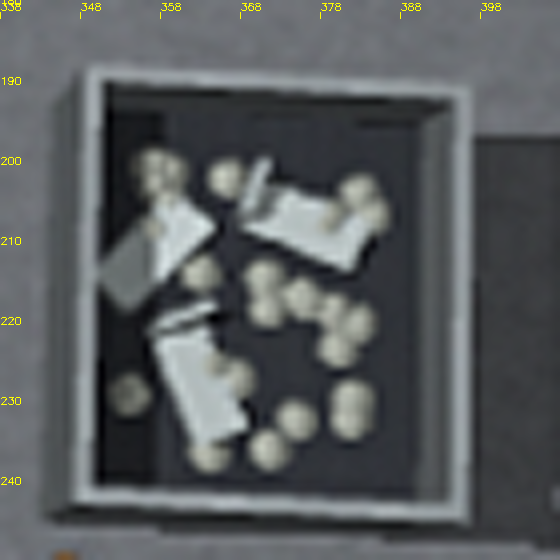

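View pics/tubs.png

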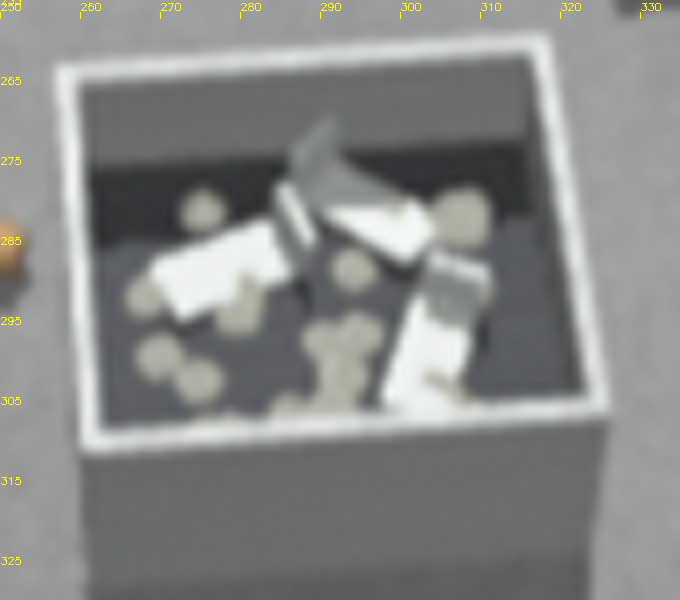

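View pics/boxt.png

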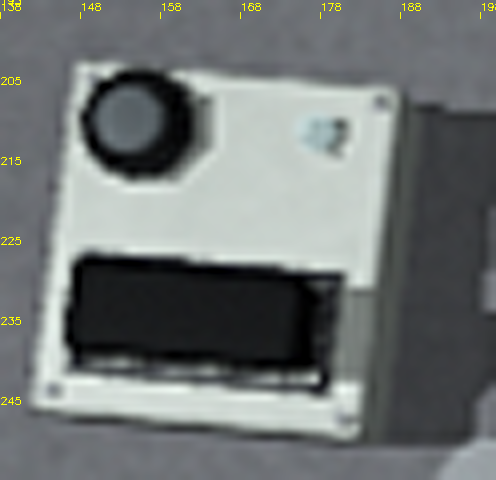

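View pics/boxs.png

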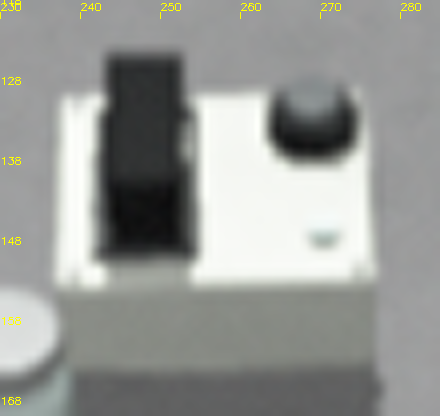

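```bash
python3 - <<'E'
from h import *
T=robot.get_image("top");Sd=robot.get_image("side")
def pix(uv,x0,y0): return (np.array(uv,float)+.5)/8-.5+[x0,y0]
def rep(n,d,p,z):
    w=cast(d,p,z)[:,:2]; c=w.mean(0); e=np.roll(w,-1,0)-w
    print(n,"c",c.round(1),"len",np.linalg.norm(e,axis=1).round(0),"ang",((np.degrees(np.arctan2(e[:,1],e[:,0]))+45)%90-45).round(1))
rep("tub t",T,pix([(87,67),(471,90),(466,521),(72,502)],338,180),100)
rep("tub s",Sd,pix([(56,66),(550,37),(609,410),(83,451)],250,255),100)
rep("box t",T,pix([(77,62),(400,90),(360,438),(32,406)],138,195),55)
rep("box s",Sd,pix([(60,95),(368,93),(376,283),(54,283)],230,118),55)
rep("bar t",T,pix([(80,252),(314,272),(302,367),(66,350)],138,195),97)
rep("bar s",Sd,pix([(107,53),(183,53),(181,182),(106,182)],230,118),97)
for n,d,roi,th in(("cov t",T,(235,300,185,255),150),("cov s",Sd,(240,310,188,245),200)):
    x0,x1,y0,y1=roi; g=cv2.cvtColor(d["img"],cv2.COLOR_BGR2GRAY)[y0:y1,x0:x1]
    g=cv2.resize(g,None,fx=8,fy=8,interpolation=cv2.INTER_CUBIC)
    m=(g>th).astype(np.uint8); cs,_=cv2.findContours(m,cv2.RETR_EXTERNAL,cv2.CHAIN_APPROX_NONE)
    h=cv2.convexHull(max(cs,key=cv2.contourArea))
    q=cv2.approxPolyN(h,4) if hasattr(cv2,"approxPolyN") else 0
    q=q.reshape(-1,2); print(q.tolist())
    c=cv2.cvtColor(g,cv2.COLOR_GRAY2BGR); cv2.polylines(c,[q.astype(np.int32)],1,(0,0,255),1); cv2.imwrite("pics/"+n.replace(" ","")+".png",c)
    rep(n,d,pix(q,x0,y0),21)
E
```

```text
tub t c [ 536.  -346.8] len [149. 167. 150. 169.] ang [-2.  -1.5 -1.4 -1.9]
tub s c [ 535.8 -349.2] len [171. 147. 169. 150.] ang [-2.  -2.1 -1.2 -1.3]
box t c [496.6 296.7] len [128. 138. 129. 137.] ang [-3.6 -3.5 -4.2 -3.6]
box s c [496.6 292.8] len [141. 131. 140. 129.] ang [-5.1 -4.6 -5.8 -4.3]
bar t c [467.8 295.7] len [90. 36. 90. 38.] ang [-3.5 -4.  -2.7 -4.4]
bar s c [466.7 293.3] len [34. 89. 32. 89.] ang [-5.6 -4.8 -5.7 -3.8]
[[454, 69], [456, 503], [67, 502], [67, 69]]
cov t c [526.4 -24.6] len [177. 156. 176. 158.] ang [1.3 1.2 1.9 1.5]
[[527, 336], [70, 384], [32, 84], [459, 44]]
cov s c [525.2 -28. ] len [178. 159. 178. 159.] ang [1.7 1.6 1.5 1.8]
```

View pics/covt.png

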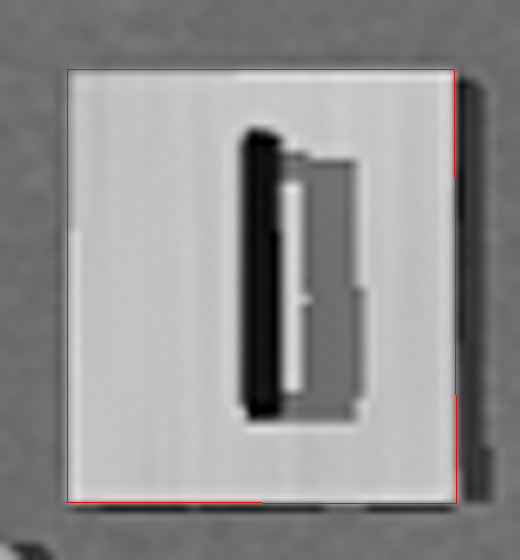

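View pics/covs.png

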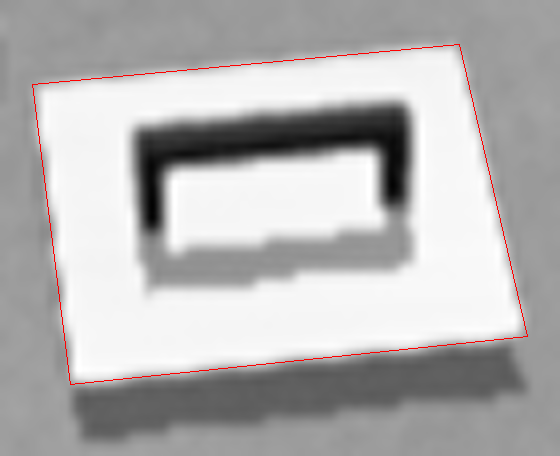

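The crops confirm the choice: cover at (525.8, -26.3) with yaw 1.5°, steel tub at (536, -348) with yaw -1.6°, and bar at (467, 294.5) with yaw about -4.2°. The two views agree within about 4 mm. Next is the grasp.

```bash
python3 - <<'E'
from h import *
y=np.radians(1.5)
for k in(0,np.pi,-np.pi):
    for p,yy in(([525.8,-26.3,130],y),([536,-348,210],-.028),([467,294.5,150],-.073)):
        q=robot.inverse_kinematics(p,[np.pi,0,yy+k]); print(k,p,None if q is None else np.round(q,2))
robot.move_ptp([525.8,-26.3,130],[np.pi,0,y+np.pi])
robot.move_linear([525.8,-26.3,44],speed=80,f_stop=8)
print(robot.current_tcp_pos(),robot.current_contact_force(),robot.current_t())
d=robot.get_image("side"); cv2.imwrite("pics/g1.png",cv2.resize(d["img"][130:270,180:370],None,fx=4,fy=4,interpolation=cv2.INTER_CUBIC))
E
```

```text
0 [525.8, -26.3, 130] [-0.26  0.29  1.72 -0.    1.13  1.28]
0 [536, -348, 210] [-0.75  0.42  1.32 -0.    1.4   0.85]
0 [467, 294.5, 150] [ 0.36  0.32  1.63 -0.    1.19  2.  ]
3.141592653589793 [525.8, -26.3, 130] [-0.26  0.29  1.72  0.    1.13 -1.86]
3.141592653589793 [536, -348, 210] [-0.75  0.42  1.32  0.    1.4  -2.29]
3.141592653589793 [467, 294.5, 150] [ 0.36  0.32  1.63  0.    1.19 -1.14]
-3.141592653589793 [525.8, -26.3, 130] [-0.26  0.29  1.72  0.    1.13 -1.86]
-3.141592653589793 [536, -348, 210] [-0.75  0.42  1.32  0.    1.4  -2.29]
-3.141592653589793 [467, 294.5, 150] [ 0.36  0.32  1.63  0.    1.19 -1.14]
[526.27037729 -26.42082063  44.50321848] [-0.19369177 -0.56106251  0.2991464 ] 3.8833
```

View pics/g1.png

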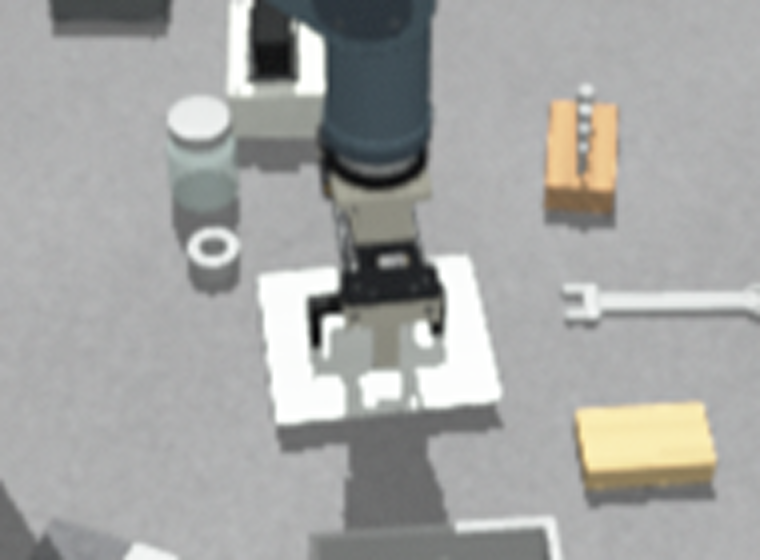

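The fingers straddle the handle near its middle: finger at crop x≈388, posts at about 320 and 437. Closing now, lifting and then checking.

```bash
python3 - <<'E'
from h import *
robot.move_gripper(0.0); print("w",robot.current_gripper_width()*93)
p=robot.current_tcp_pos(); robot.move_linear([p[0],p[1],74],speed=60)
robot.sleep(.3);print(robot.current_contact_force(),robot.current_ft_torque(),robot.current_gripper_width()*93)
robot.move_linear([p[0],p[1],200],speed=150)
robot.move_linear([536,-348,200],ori=[np.pi,0,np.pi-.028],speed=150)
robot.sleep(.3);print(robot.current_tcp_pos(),robot.current_eef_rot(),robot.current_contact_force(),robot.current_gripper_width()*93,robot.current_t())
for n in("top","side"):
    d=robot.get_image(n); cv2.imwrite(f"pics/{n}h.png",d["img"])
    x0,y0=(320,150) if n=="top" else (220,200)
    cv2.imwrite(f"pics/{n}hc.png",cv2.resize(d["img"][y0:y0+130,x0:x0+120 if n=="top" else x0+130],None,fx=4.6,fy=4.6,interpolation=cv2.INTER_CUBIC))
E
```

```text
w 15.632595532140515
[ 0.73169045  0.25772789 -3.63271344] [ 0.06600708 -0.02879426  0.02559016] 16.06986789306814
[ 536.06713361 -347.81944568  200.08929787] [-3.14156620e+00  1.05521635e-04  3.11383716e+00] [ 4.19903665e-01 -3.30656304e-03 -4.58250154e+00] 15.617187774982344 9.65
```

View pics/tophc.png

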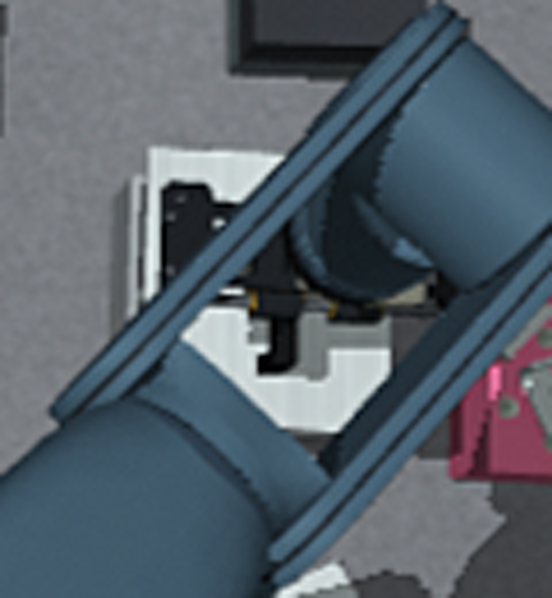

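View pics/sidehc.png

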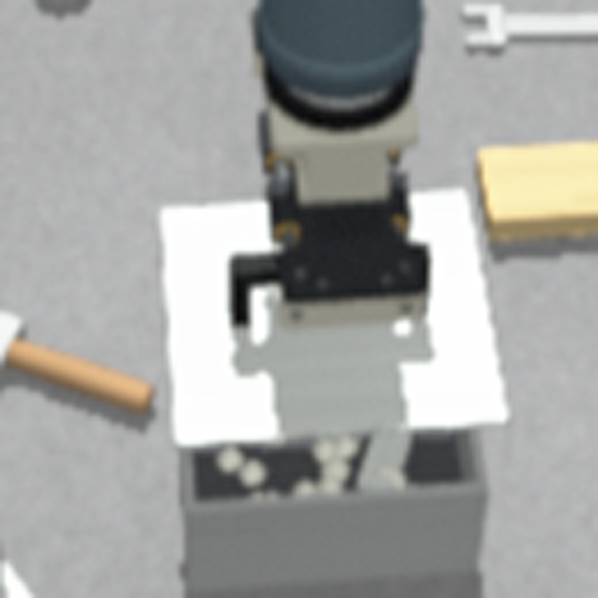

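```bash
python3 - <<'E'
from h import *
d=robot.get_image("side")
x0,y0=240,190
g=cv2.resize(cv2.cvtColor(d["img"],cv2.COLOR_BGR2GRAY)[y0:y0+115,x0:x0+105],None,fx=8,fy=8,interpolation=cv2.INTER_CUBIC)
m=(g>205).astype(np.uint8); n,l,s,_=cv2.connectedComponentsWithStats(m); 
ys,xs=np.where(m); i=l[int((300/4.6+200-y0)*8),int((195/4.6+220-x0)*8)]
h=cv2.convexHull(np.argwhere(l==i)[:,::-1].astype(np.int32)); q=cv2.approxPolyN(h,4).reshape(-1,2)
print(q.tolist())
w=cast(d,(q+.5)/8-.5+[x0,y0],176.6)[:,:2]; e=np.roll(w,-1,0)-w
print(w.mean(0),np.linalg.norm(e,axis=1),((np.degrees(np.arctan2(e[:,1],e[:,0]))+45)%90-45))
c=cv2.cvtColor(g,cv2.COLOR_GRAY2BGR); cv2.polylines(c,[q.astype(np.int32)],1,(0,0,255),1); cv2.imwrite("pics/held.png",cv2.resize(c,None,fx=.6,fy=.6))
E
```

```text
[[141, 857], [113, 438], [312, 426], [327, 844]]
[ 476.10164544 -347.95630712] [160.30772288  65.73019687 160.38657794  56.39795274] [-1.36468151 -1.6807324  -4.70010801 -1.53712388]
```

View pics/held.png

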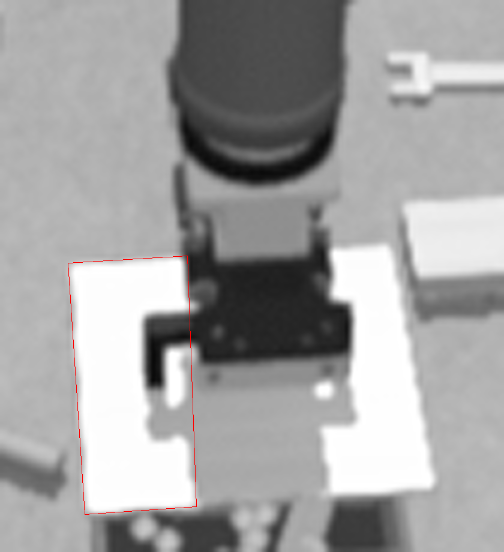

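```bash
python3 - <<'E'
from h import *
d=robot.get_image("side")
w=cast(d,(np.array([(68,263),(390,246),(434,485),(85,514)])+.5)/4.8-.5+[240,190],176.6)[:,:2]; e=np.roll(w,-1,0)-w
print(w.mean(0),np.linalg.norm(e,axis=1),((np.degrees(np.arctan2(e[:,1],e[:,0]))+45)%90-45))
# top-view: predicted corners for centre (536,-348) 
t=robot.get_image("top")
c=np.array([[88,78],[88,-78],[-88,78],[-88,-78]])
R2=np.array([[np.cos(-.028),-np.sin(-.028)],[np.sin(-.028),np.cos(-.028)]])
print((proj(t,np.c_[c@R2.T+[536,-348],[176.6]*4])-[320,150])*4.6)
E
```

```text
[ 534.83551543 -349.50554736] [178.07744069 155.18671005 178.08986567 160.03843267] [-2.22443607 -1.32184905 -0.66340632 -1.32999769]
[[147.164072   145.57125801]
 [390.61639566 158.42987484]
 [139.64158713 420.32343206]
 [387.90064699 433.26593671]]
```

The cover is held level and lies within 1 mm and 0.5° of the tub in the same side view. The top-view corner agrees too: predicted (147,146), seen (148,147). Lowering now.

```bash
python3 - <<'E'
from h import *
x,y=536.7,-348
robot.move_linear([x,y,150],speed=80)
print(robot.move_linear([x,y,134],speed=25,f_stop=6),robot.current_tcp_pos(),robot.current_contact_force())
print(robot.move_linear([x,y,125],speed=12,f_stop=6),robot.current_tcp_pos(),robot.current_contact_force(),robot.current_t())
d=robot.get_image("side"); cv2.imwrite("pics/low.png",cv2.resize(d["img"][200:350,220:370],None,fx=4,fy=4,interpolation=cv2.INTER_CUBIC))
E
```

```text
False [ 536.75361653 -348.07718038  134.05770727] [ 0.81991564 -0.0754885  -3.02217227]
True [ 536.70838018 -348.03863833  127.99651682] [ 0.10209982 -0.43427254  6.37069581] 12.0083
```

View pics/low.png

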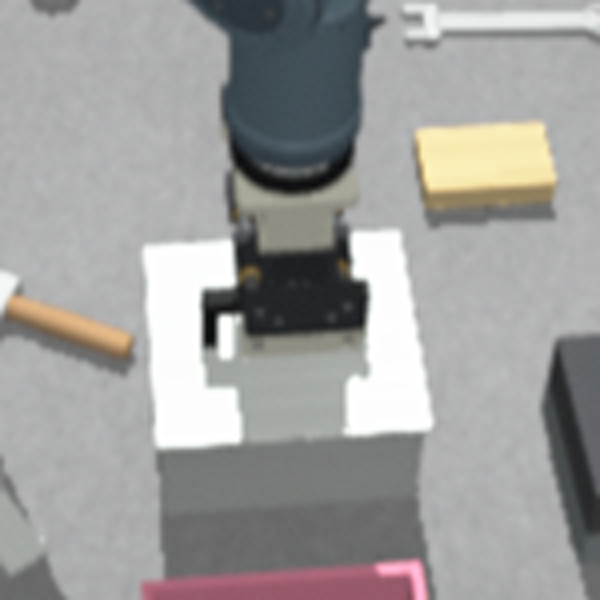

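The cover made contact at z=128.0 (128.5 expected for home) and the plate lies flat on the rim. Releasing it, rising and checking.

```bash
python3 - <<'E'
from h import *
robot.move_gripper(0.8); robot.sleep(.2)
print(robot.current_gripper_width(),robot.current_contact_force())
robot.move_linear([536.7,-348,230],speed=120)
robot.move_ptp([467,150,230],[np.pi,0,np.pi-.073])
for n in("top","side"):
    d=robot.get_image(n)
    x0,y0=(320,170) if n=="top" else (225,220)
    cv2.imwrite(f"pics/{n}r.png",cv2.resize(d["img"][y0:y0+110,x0:x0+120],None,fx=5,fy=5,interpolation=cv2.INTER_CUBIC))
print(robot.current_t())
E
```

```text
0.8013306761176928 [ 0.5500728  -0.18209781  0.43291624]
16.25
```

View pics/topr.png

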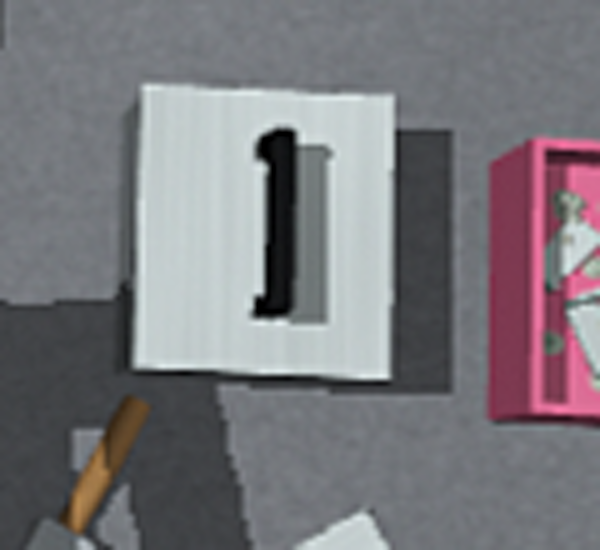

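View pics/sider.png

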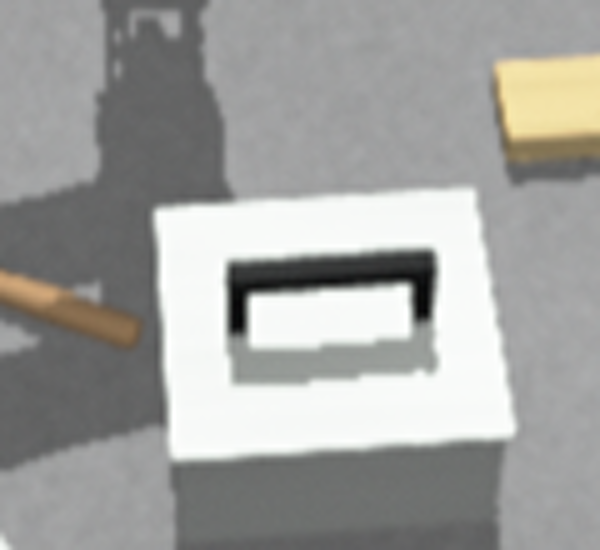

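The cover sits square and flat on the steel box. Its top-view corners in the crop are (142,84), (394,95), (390,380) and (134,368), with no gap showing. Now the bar: close the gripper, touch the bar top and press to half travel.

```bash
python3 - <<'E'
from h import *
t=robot.get_image("top")
w=cast(t,(np.array([(142,84),(394,95),(390,380),(134,368)])+.5)/5-.5+[320,170],105)[:,:2]
print("cover",w.mean(0),np.linalg.norm(np.roll(w,-1,0)-w,axis=1))
robot.move_gripper(0.0)
x,y=467.2,294.5
o=[np.pi,0,np.pi-.073]
robot.move_ptp([x,y,150],o); robot.sleep(.3)
f0=robot.current_contact_force();print(f0)
print(robot.move_linear([x,y,106],speed=60,f_stop=4),robot.current_tcp_pos())
print(robot.move_linear([x,y,94.5],speed=8,f_stop=2),robot.current_tcp_pos(),robot.current_contact_force(),robot.current_t())
for n in("top","side"):
    d=robot.get_image(n)
    x0,y0=(110,180) if n=="top" else (205,90)
    cv2.imwrite(f"pics/{n}b.png",cv2.resize(d["img"][y0:y0+100,x0:x0+110],None,fx=5,fy=5,interpolation=cv2.INTER_CUBIC))
E
```

```text
cover [ 536.94357226 -348.12075974] [156.26868822 176.60629975 155.8302779  175.97234812]
[ 0.08867952  0.21047068 -0.22664982]
False [467.43786391 294.64225489 106.19631981]
True [467.12538915 294.4779122   96.66919297] [ 1.02730878 -0.27817803  2.48018502] 20.45
```

View pics/topb.png

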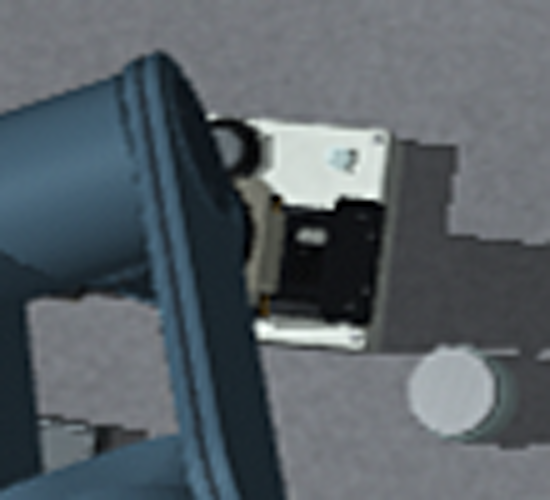

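View pics/sideb.png

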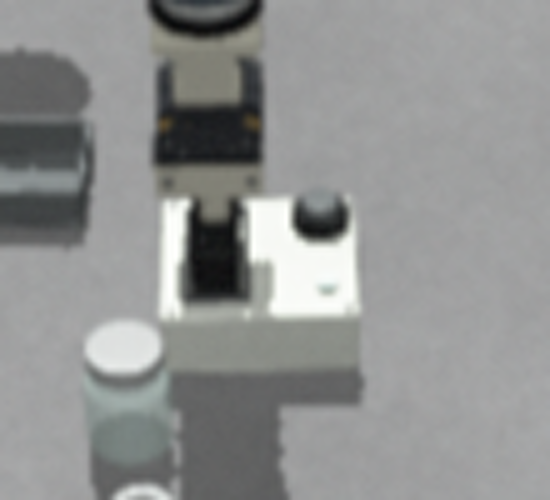

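The gripper touched the bar top at z≈96.7, where 97 was expected, and it is centred across the bar (crop (215,205)). It is clear of the button at (320,210). Pressing to z=88.

```bash
python3 - <<'E'
from h import *
x,y=467.2,294.5
for z in(92,88):
    print(robot.move_linear([x,y,z],speed=8,f_stop=10)); robot.sleep(.4)
    print(robot.current_tcp_pos(),np.mean([robot.current_contact_force() for _ in range(8)],0))
robot.sleep(.3)
print(robot.current_tcp_pos(),robot.current_contact_force(),robot.current_t())
for n in("top","side"):
    d=robot.get_image(n); cv2.imwrite(f"pics/{n}f.png",d["img"])
E
```

```text
False
[467.16638958 294.46592713  92.04917188] [-0.11054171 -1.10682995  6.13434767]
False
[467.18135398 294.49481546  88.30807504] [ 0.17883055 -0.57810393  7.1642617 ]
[467.18811176 294.47777597  88.33200495] [-0.62045342  0.14912104  6.75839867] 22.9833
```

View pics/sidef.png

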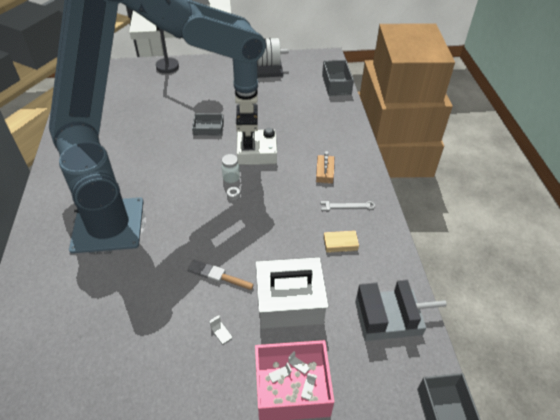

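View pics/topf.png

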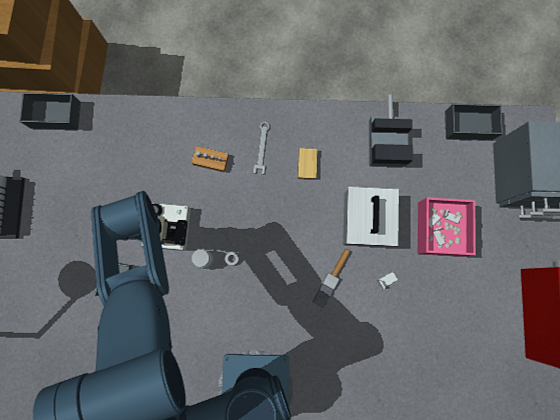

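The pictures show the cover home on the box (top (373,216)), the gripper on the bar (side (248,135)) and the bystanders where they were. Travel is about 8.7 mm and force about 7 N, so I'm handing in.

```bash
python3 - <<'E'
from bench import robot
print(robot.current_tcp_pos()); robot.hand_in()
E
```

```text
[467.17831855 294.49177883  88.31472745]
the job is handed in; nothing more can be done
```

The cover is on the steel deburring box and released, and I handed the job in at about 23 s with the closed gripper holding the dead-man bar near half travel.

- **Cover:** I lowered it by the handle until it touched the rim, 0.5 mm below the expected home height, and it looks square and flat. In the top view it measured (536.9, -348.1), against (536, -348) for the box. I checked the seating only by contact height and pictures.
- **Bar:** The gripper tip was at z = 88.3 mm, so travel is about 8.7 mm, with about 7 N on the tool, which matches the spring figures for half travel. The bar was never near the bottom.
- **Everything else:** The gripper stayed clear of the round button, and the bystanders look unmoved in the last pictures. The arm hid the small tray at the top-view edge, but it shows in place in the side view.
- **Disagreement:** The two cameras differed by 2 to 4 mm in y for the cover, box and bar, so I used averages. No checks failed.

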